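# Magnifier from the pull-out holder into the tumbler

## Task

Slide the holder tray out from under the upper shelf as far as it goes, then draw the magnifying glass out of its leaning socket along the socket's slope. Lower it gently, handle down, into the open ceramic tumbler and leave it standing in there, with the tray still pulled out and the tumbler and everything else upright where they were.

Things in the scene. Friction and masses are not known exactly. Their poses are not given: they have to be found in the camera images.
- unit: Fixed grey plastic shelf unit. Origin on the table, z up; the tray comes out to its -x (front). Lower shelf 16 mm thick, x -130 to 150 mm, y +-125. Upper shelf x -40 to 110, y +-125, underside 207, top 217 mm above the table; 8 mm cheeks at y +-121, x 0 to 110. Guide strips beside the tray at y +-103, x -130 to 20, top 30 mm above the table.
- carriage (a joint): Slide of the white plastic holder tray, m: 0 = fully in, grows as it comes out along the unit's -x, stop at 0.100. Friction about 3 N; stays where left. The tray is a plate 170 x 190 mm, top 26 mm above the table; at slide 0 it covers unit x -125 to 45 mm.
- tab_top (a point): Centre of the top of the tray's upright pull tab, 76 mm above the table. The tab is 12 mm thick (along the unit's x), 34 mm wide (along y), and stands 50 mm above the plate. At slide 0 it is at unit x -115, y +60 mm; moves with the tray.
- socket_floor (a point): Centre of the inner floor of the tray's rectangular socket (at slide 0: unit x 18, y -55 mm, 35.5 mm above the table). The socket leans 30 degrees from vertical, its top towards the unit's -x; inside 12 mm (in the lean's plane) x 21 mm (along the unit's y), 71 mm deep along its slope, wall 4 mm.
- socket_mouth (a point): Centre of the socket's open upper end, 97 mm above the table; the line from socket_floor to here is the direction to pull.
- magnifier: Magnifying glass, steel frame and flat handle, 167 mm long, about 100 g, handle down in the socket with 1.5 mm play all round. Origin: centre of the handle's foot end; z along the handle to the lens; x square to the lens faces. Handle 9 (x) x 18 (y) x 100 mm. Round lens head 70 mm diameter, 9 mm thick (x), centre at z = 132, top at z = 167 mm; pinch it across its thickness.
- tumbler: Loose white ceramic tumbler, empty, about 380 g, 95 mm high, 76 mm outer diameter at the rim, wall 4 mm, floor about 5 mm thick. Origin: centre of its underside on the table; z up. Stands to the left or the right of the unit.
- pill_tower: Bystander: loose closed pill tower of three white tiers with a grey cap, 68 mm diameter, 114 mm high; origin at the centre of its underside. Stands on the other side of the unit from the tumbler.
- pill_pot: Bystander: loose white ceramic pill pot with knobbed lid, 70 mm diameter, 64 mm high, on the upper shelf; origin at the centre of its underside.
- drop_holder: Bystander: loose white plastic holder 60 x 100 x 40 mm with two eye-drop bottles (68 mm high in all), on the upper shelf; origin at the centre of its underside.
Not all that is in view belongs to the job. What is shaped like the tumbler but blue is not meant. Of the things that look like the magnifier, the larger one is meant.

How it is judged (in metres and radians):
On the way, in this order (a step that is already met when the one before it is completed fails the run):
1. the tray is drawn out to within 5 mm of its stop, the magnifying glass still in its socket (value of joint carriage above 0.095 m and distance between magnifier and socket_floor below 0.02 m), for 0.2 s.
2. the magnifying glass is clear of the socket, its foot above the socket's mouth, the tray still out within 15 mm of its stop (distance between magnifier and socket_floor above 0.078 m and z of magnifier in the frame of socket_mouth above 0.002 m and value of joint carriage above 0.085 m), for 0.1 s.
At the end, for the whole second after the job is handed in: The magnifying glass stands at rest in the tumbler, foot inside and under 30 mm above its underside, leaning under 0.8 rad. The tumbler is upright on the table (0.08 rad), within 40 mm of where it was. The tray is within 15 mm of its outer stop (z of magnifier in the frame of tumbler between 0 and 0.03 m and horizontal distance between magnifier and tumbler below 0.036 m and angle between magnifier's own z axis and vertical below 0.8 rad and angle between tumbler's own z axis and vertical below 0.08 rad and height (world z) of tumbler below 0.006 m and distance of tumbler from where it was at the start of the episode below 0.04 m and value of joint carriage above 0.085 m and linear speed of each of magnifier, tumbler below 0.02 m/s); the robot touches nothing.
It fails at once if the magnifying glass is dropped into the tumbler (its speed passes 0.6 m/s while its foot is inside) (linear speed of magnifier above 0.6 m/s and horizontal distance between magnifier and tumbler below 0.036 m and z of magnifier in the frame of tumbler below 0.09 m).
It fails at once if the tumbler is tipped by more than 0.35 rad (angle between tumbler's own z axis and vertical above 0.35 rad).
It fails at once if the pill tower, pill pot or eye-drop holder is moved by more than 30 mm or tipped ((distance of pill_tower from where it was at the start of the episode above 0.03 m or angle between pill_tower's own z axis and vertical above 0.35 rad) or (distance of pill_pot from where it was at the start of the episode above 0.03 m or angle between pill_pot's own z axis and vertical above 0.35 rad) or (distance of drop_holder from where it was at the start of the episode above 0.03 m or angle between drop_holder's own z axis and vertical above 0.35 rad)).
It also fails if it takes over 56 s, if anything falls off the work surface, if the arm or the gripper's body presses on something with over 40 N, if the wrist force passes 120 N, or if a joint passes its speed limit or range.

## Robot

A 6-joint arm with a two-finger parallel gripper is mounted at the origin on the work surface. World frame = base frame: x ahead of the robot, y to its left, z up, the work surface at z = 0. Lengths are in mm, angles in rad, forces in N, time in s.
With the tool pointing down it reaches from about 225 to 725 mm from the base axis. Payload 3.1 kg.
Tool frame: the origin (TCP) lies midway between the tips of the shut fingers; the grasp point (between the pads) lies manip.grip_depth behind it (manip.grip_depth is the distance from the TCP to the grasp point, in mm); z points along the fingers, y is the line along which they close (so a half turn about z gives the same grasp; the last joint's range is limited). The gripper opens to 85 mm and grips with 20 to 120 N. Pads are 22 mm wide; open, the fingers measure 114 mm over their backs; the gripper's body (76 mm by 85 mm) begins 54 mm behind the grasp point. The pads swing forward as they close: fully open they stand 13 mm farther back than shut.
Start: joints at [-1.35, 0.048, 0.099, 1.622, 0, 1.443], TCP at [179.414, -493.384, 231.312] pointing down, gripper open.
Joint ranges: [-2.91, 2.91], [-0.99, 1.94], [-1.21, 1.42], [-2.12, 2.29], [-1.49, 1.47], [-3.14, 3.14]. Speed limits (rad/s): [2.79, 2.79, 3.14, 3.14, 3.14, 3.14].

## Interface

Orientations are given as a unit quaternion [x, y, z, w].
In Python, from station import manip gives the robot as it stands.
- The arm moves only by the tool carry_out, never from a script. Its argument "rows" is a list of rows, each a list of 7 numbers: the shift along the tool's x, y, z in units of 50 mm (1.0 is 50 mm), then the turn, a rotation vector about the tool's x, y, z in units of 8 degrees (1.0 is 8 degrees), then the closure in counts, from 0 (fully open) to 255 (shut). In form: [[x, y, z, rx, ry, rz, hand], ...]. A call has 1 to 10 rows; each row shifts and turns the commanded pose from where the row before left it, along the tool's axes as they then stand; what a row does not reach is not made up. A row lasts 1/8 s, in which the tool goes at most 62.5 mm and 10.7 degrees, less where a joint would pass 70% of its speed; a pose out of reach is approached as far as the arm can. A call is refused whole if a number of a shift passes 1 or a number of a turn 1, either way. A call with a gripper value outside its range is refused whole. The fingers move at their own pace and stop on an object; "squeeze" is the grip in N (left out, the last holds). Time passes only in rows, so rows that do not move let the fingers close. It gives the time, the measured TCP pose, the force, the opening and the grip force at its end, in the units of the state.
- manip.state(): the state, without advancing time (a new reading comes with each control period).
- manip.capture(name): name is "scene" or "top" or "wrist"; returns a dict with "color" (400x640x3 uint8, red, green, blue), "fx", "fy", "cx", "cy" (pixels), "position" and "orientation" of the camera in the world; the wrist camera has in their place "hand_eye" (4x4, takes a point from camera to tool coordinates, whose origin is the TCP and whose axes are the flange's). Camera axes: x right, y up, looking along -z (the intrinsics and any distortion apply to the point x, -y, -z); pixel columns grow to the right and rows downward; lengths in mm; the calibration is good to about 2 mm. A picture is of the moment at which its call begins: read the wrist's pose just before it. There is no depth.
- manip.close_job(): hands the job in; it is judged then, once.
The state is a dict: "t": time; "joint_positions": joint angles; "qd": joint speeds; "joint_efforts": joint torques, N m; "ee_pos": TCP position; "tool_rot": TCP orientation; "ft_force": force on the tool from outside, world axes, zero at the start; "moment": the same for the moment, N m; "grip_width": finger opening in mm; "grip_force": force on a finger pad.
Only numpy, scipy, OpenCV 4.12 (cv2) and the standard library are available. Lean on these libraries where they do the work, as an engineer would, in place of code of your own. Each camera call takes 0.05 s, during which the arm holds its last target. There are 200 camera calls.

## Working session

There is one attempt and no reset: what is moved stays moved. The work goes in short steps, Python scripts to look and compute and a tool call to move; the robot and the scene stay as the last step left them, time stands still between calls to the robot, and variables do not carry over. Pictures are saved under pics/ and viewed, at most 10 in all, crops included, and the job is handed in when it is done.

Besides the shell and the picture viewer there is one more tool, called after "Call:" in YAML: its name, and indented under it one key for each argument. carry_out: Moves the arm, as the interface text tells. Its arguments: {"type":"object","properties":{"rows":{"type":"array","items":{"type":"array","items":{"type":"number"}}},"squeeze":{"type":"number"}},"required":["rows"]}

```bash
mkdir -p pics; ls; python3 - <<'E'
from station import manip
import cv2,pickle
s=manip.state();print(s,manip.grip_depth)
d={}
for n in("scene","top"):
    c=manip.capture(n);d[n]=c;cv2.imwrite(f"pics/{n}0.png",c["color"][:,:,::-1])
    print({k:v for k,v in c.items() if k!="color"})
pickle.dump(d,open("cams.pkl","wb"))
E
```

```text
pics
{'t': 0.0, 'joint_positions': array([-1.34980713e+00,  4.87604773e-02,  9.75717139e-02,  1.62198622e+00,
        1.60989375e-05,  1.44304216e+00]), 'qd': array([-1.04095602e-03,  4.33162595e-04, -7.21225920e-04,  8.82967634e-04,
        6.27132261e-05,  8.28700238e-04]), 'joint_efforts': array([ 2.08789572e-06, -3.38778341e+01,  3.20016646e+01,  2.01401522e-02,
       -2.98092646e-04,  2.41190108e-07]), 'ee_pos': array([ 179.2815905 , -492.78792036,  230.09899805]), 'tool_rot': array([ 9.84835045e-01,  1.73489248e-01, -4.73826948e-05, -1.18841054e-03]), 'ft_force': array([-0.281545  , -0.26988407,  0.28950116]), 'moment': array([ 0.05832185, -0.0008667 ,  0.02272115]), 'grip_force': 0.0, 'grip_width': 85.52049755624573} 18.700000000000003
{'fx': 512.6692451596335, 'fy': 512.6692451596335, 'cx': 321.3499978819725, 'cy': 200.90763366065002, 'position': array([ 608.3915906 ,  393.90798505, 1408.18085347]), 'orientation': array([-0.00528956,  0.16559451,  0.98570025, -0.03074897])}
{'fx': 446.20788344070104, 'fy': 446.20788344070104, 'cx': 318.8281558120172, 'cy': 198.75848097091318, 'position': array([ 389.74957886,  -27.67323199, 1290.6441694 ]), 'orientation': array([-0.07616765,  0.07796849,  0.72599827, -0.67900362])}
```

View pics/scene0.png

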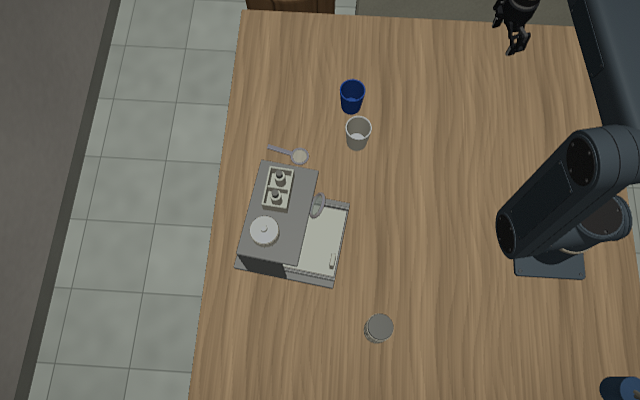

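View pics/top0.png

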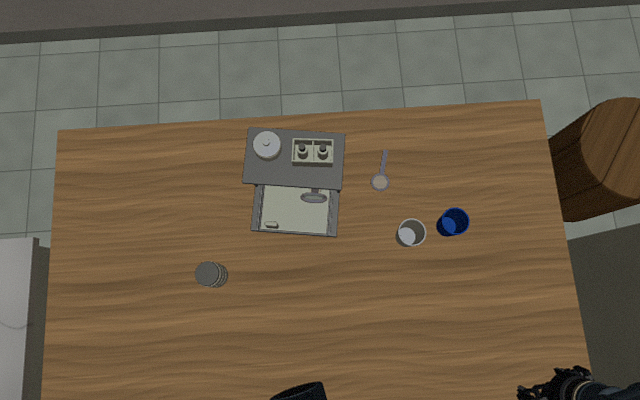

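```bash
cat > h.py <<'E'
import numpy as np,cv2,pickle
from scipy.spatial.transform import Rotation as R
from scipy.optimize import least_squares
def ray(c,u,v):
    d=R.from_quat(c["orientation"]).apply([(u-c["cx"])/c["fx"],-(v-c["cy"])/c["fy"],-1]);return c["position"],d
def at(c,u,v,z):
    p,d=ray(c,u,v);return p+d*(z-p[2])/d[2]
def proj(c,P):
    q=R.from_quat(c["orientation"]).inv().apply(np.atleast_2d(P)-c["position"])
    return np.c_[c["cx"]-c["fx"]*q[:,0]/q[:,2],c["cy"]+c["fy"]*q[:,1]/q[:,2]]
E
python3 - <<'E'
from h import *
d=pickle.load(open("cams.pkl","rb"))
a=d["top"]["color"][115:295,190:480,::-1]
b=d["scene"]["color"][75:345,230:400,::-1]
cv2.imwrite("pics/ctop.png",cv2.resize(a[10:,40:],None,fx=3.2,fy=3.2,interpolation=cv2.INTER_CUBIC))
cv2.imwrite("pics/cscene.png",cv2.resize(b[:220],None,fx=2.7,fy=2.7,interpolation=cv2.INTER_CUBIC))
E
```

```text
(no output)
```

View pics/ctop.png

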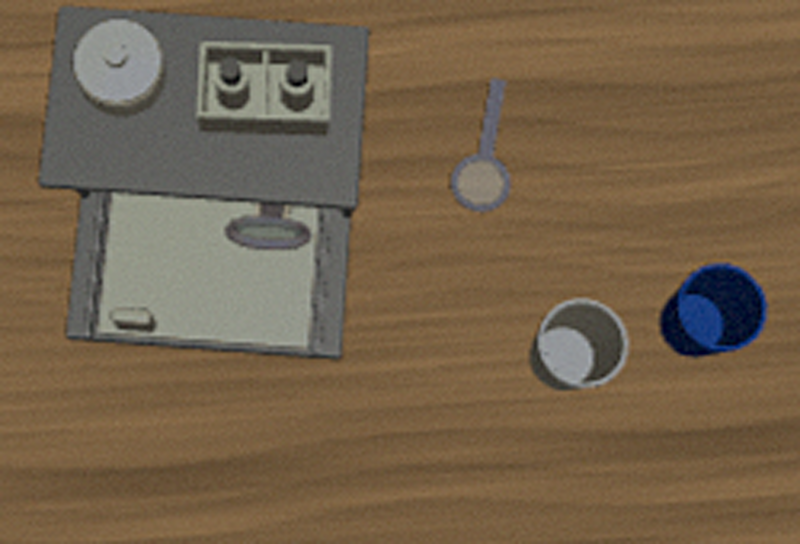

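```bash
python3 - <<'E'
from h import *
d=pickle.load(open("cams.pkl","rb"));c=d["top"]
f=lambda u,v:(230+u/3.2-.35,125+v/3.2-.35)
px=np.array([f(*p) for p in [(62,8),(368,30),(357,208),(40,186),(68,336),(340,356)]])
U=np.array([[110,125,217],[110,-125,217],[-40,-125,217],[-40,125,217],[-130,125,16],[-130,-125,16.]])
def W(q,P):
    r=R.from_euler('z',q[2]).apply(P);return r+[q[0],q[1],0]
s=least_squares(lambda q:(proj(c,W(q,U))-px).ravel(),[600,0,0])
q=s.x;print("unit",q,np.degrees(q[2]),s.fun.round(1))
np.save("unit.npy",q)
for n,P in dict(tab=[-115,60,76],floor=[18,-55,35.5],mouth=[18-35.5,-55,97]).items(): print(n,W(q,np.array(P,float)),proj(c,W(q,np.array(P,float))))
lens=np.array([18-132*.5,-55,35.5+132*np.cos(np.pi/6)]);print("lens",W(q,lens),(proj(c,W(q,lens))-[229.65,124.65])*3.2)
print("tab crop",(proj(c,W(q,np.array([-115,60,76.])))-[229.65,124.65])*3.2)
print("tumbler",at(c,*f(583,343),95), "floor",at(c,*f(565,357),5),"tower",at(c,207,273,114))
E
```

```text
unit [ 7.03411366e+02  2.13444808e+01 -1.41985258e-01] -8.135156038303018 [-0.9 -1.   1.  -1.1  0.6  0.4 -0.7 -0.  -0.8  0.8  0.7  1. ]
tab [598.05912929  97.01419906  76.        ] [[270.74821857 223.59548826]]
floor [713.44725506 -35.64921123  35.5       ] [[316.21440326 183.63956929]]
mouth [678.30449099 -30.62565335  97.        ] [[314.990119   190.52400219]]
lens [648.11141201 -26.30963884 149.8153533 ] [[269.36070565 231.76692086]]
tab crop [[131.51429941 316.62556242]]
tumbler [ 546.77308917 -283.92633563   95.        ] floor [ 546.98652185 -285.56417427    5.        ] tower [472.41040414 264.68945047 114.        ]
```

View pics/cscene.png

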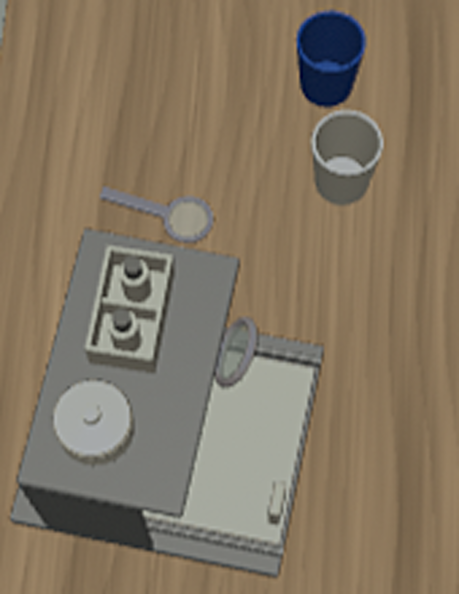

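Candidates for the magnifier are the glass in the socket (top image 314,197) and a smaller one lying on the table (381,180). I choose the one in the socket: it is larger, and its lens appears exactly where the fitted unit pose predicts. For the tumbler there is a white one (411,232) and a blue one (453,221), and I choose the white. The pull tab is at (271,224). Both crops confirm these choices.

```bash
cat >> h.py <<'E'
q=np.load("unit.npy")
def W(P,q=q): return R.from_euler('z',q[2]).apply(np.array(P,float))+[q[0],q[1],0]
def tool(tilt,yaw=q[2]):  # tool y along unit x, z down, then tilt about tool x (deg)
    y=np.array([np.cos(yaw),np.sin(yaw),0]);z=np.array([0,0,-1.]);x=np.cross(y,z)
    return R.from_matrix(np.c_[x,y,z])*R.from_rotvec([np.radians(tilt),0,0])
def go(pos,rot):
    from station import manip
    s=manip.state();r=R.from_quat(s["tool_rot"])
    print("t",s["t"],"pos",s["ee_pos"].round(1),"F",s["ft_force"].round(1),"w",round(s["grip_width"],1),"j",s["joint_positions"].round(2))
    print("shift now-frame",(r.inv().apply(pos-s["ee_pos"])/50).round(2),"turn",((r.inv()*rot).as_rotvec(degrees=True)/8).round(2),"shift in target frame",(rot.inv().apply(pos-s["ee_pos"])/50).round(2))
def wristcam():
    from station import manip
    s=manip.state();c=manip.capture("wrist");T=np.eye(4);T[:3,:3]=R.from_quat(s["tool_rot"]).as_matrix();T[:3,3]=s["ee_pos"]
    T=T@c["hand_eye"];c["position"]=T[:3,3];c["orientation"]=R.from_matrix(T[:3,:3]).as_quat();return c
E
python3 - <<'E'
from h import *
d=pickle.load(open("cams.pkl","rb"));c=d["scene"]
f=lambda u,v:(230+u/2.7-.3,75+v/2.7-.3)
print("tumbler",at(c,*f(347,146),95),"tab",at(c,*f(279,487),76))
for n,P in dict(c1=[110,-125,217],c2=[-40,-125,217],c3=[-40,125,217],f1=[-130,125,16],f2=[-130,-125,16]).items(): print(n,(proj(c,W(P))-[229.7,74.7])*2.7)
go(W([-115,60,125]),tool(0))
E
```

```text
tumbler [ 545.76513467 -282.7822612    95.        ] tab [597.03323109  83.99843015  76.        ]
c1 [[ 83.42338008 229.15241132]]
c2 [[240.17372693 259.23224078]]
c3 [[181.4775115  519.24546961]]
f1 [[277.97859346 578.19238316]]
f2 [[324.08291403 347.50237572]]
t 0.1 pos [ 179.3 -492.9  230.2] F [-1.  -0.5 -0.7] w 85.4 j [-1.35  0.05  0.1   1.62  0.    1.44]
shift now-frame [11.9  -8.22  2.13] turn [-0.01 -0.01 -7.73] shift in target frame [12.86  6.62  2.1 ]
```

Call:
carry_out:
  rows:
    - [0.9, -0.62, 0, 0, 0, 0, 0]
    - [0.9, -0.62, 0, 0, 0, 0, 0]
    - [0.9, -0.62, 0, 0, 0, 0, 0]
    - [0.9, -0.62, 0, 0, 0, 0, 0]
    - [0.9, -0.62, 0, 0, 0, 0, 0]
    - [0.9, -0.62, 0, 0, 0, 0, 0]
    - [0.9, -0.62, 0, 0, 0, 0, 0]
    - [0.9, -0.62, 0, 0, 0, 0, 0]
    - [0.9, -0.62, 0, 0, 0, 0, 0]
    - [0.9, -0.62, 0, 0, 0, 0, 0]
  squeeze: 40

```text
t: 1.35
ee_pos: [497.0, -46.6, 230.8]
tool_rot: [0.985, 0.174, -0.0, 0.0]
ft_force: [1.4, -0.6, 0.0]
grip_width: 85.8
grip_force: 0.0
```

Call:
carry_out:
  rows:
    - [0.9, -0.62, 0, 0, 0, 0, 0]
    - [0.9, -0.62, 0, 0, 0, 0, 0]
    - [0.9, -0.62, 0, 0, 0, 0, 0]
    - [0, 0, 0, 0, 0, -1, 0]
    - [0, 0, 0, 0, 0, -1, 0]
    - [0, 0, 0, 0, 0, -1, 0]
    - [0, 0, 0, 0, 0, -1, 0]
    - [0, 0, 0, 0, 0, -1, 0]
    - [0, 0, 0, 0, 0, -1, 0]
    - [0, 0, 0, 0, 0, -1, 0]

```text
t: 2.6
ee_pos: [591.1, 85.3, 230.5]
tool_rot: [0.787, 0.617, -0.001, -0.0]
ft_force: [0.4, -1.0, -0.8]
grip_width: 85.4
grip_force: 0.0
```

```bash
python3 - <<'E'
from h import *
go(W([-115,60,125]),tool(0))
c=wristcam();pickle.dump(c,open("w1.pkl","wb"));cv2.imwrite("pics/w1.png",c["color"][:,:,::-1])
print(proj(c,[W(p) for p in ([-115,60,76],[-115,77,76],[-115,43,76],[-130,-125,16],[-130,125,16])]))
E
```

```text
t 2.6 pos [591.1  85.3 230.5] F [ 0.4 -1.  -0.8] w 85.4 j [0.03 0.24 0.31 1.64 0.   1.84]
shift now-frame [0.26 0.08 2.11] turn [-0.01  0.   -0.7 ] shift in target frame [0.25 0.1  2.11]
[[327.20147722 164.5161742 ]
 [325.32760572 144.5728413 ]
 [329.011434   183.77927222]
 [328.31601619 309.13279989]
 [304.46600619  85.45067305]]
```

View pics/w1.png

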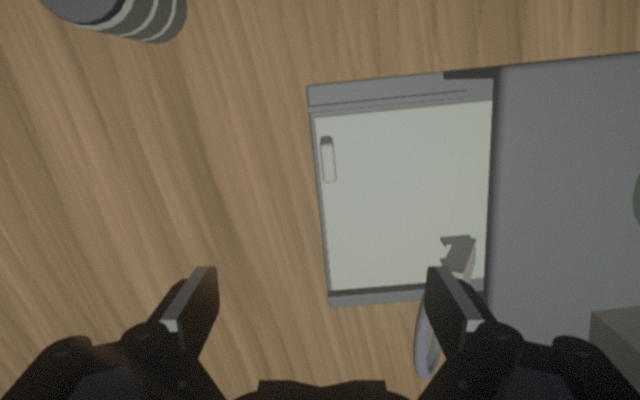

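The tab top is centred at about (329,163), 1–2 px from the prediction, and the unit's corners show a similar shift. I shift the unit by (+2,+1.5) mm and descend on the tab.

Call:
carry_out:
  rows:
    - [0, 0, 0, 0, 0, -0.7, 0]
    - [0.28, 0.14, 0.8, 0, 0, 0, 0]
    - [0, 0, 0.8, 0, 0, 0, 0]
    - [0, 0, 0.8, 0, 0, 0, 0]
    - [0, 0, 0.7, 0, 0, 0, 0]
    - [0, 0, 0.4, 0, 0, 0, 0]
    - [0, 0, 0.3, 0, 0, 0, 0]
    - [0, 0, 0, 0, 0, 0, 200]
    - [0, 0, 0, 0, 0, 0, 255]
    - [0, 0, 0, 0, 0, 0, 255]

```text
t: 3.9
ee_pos: [601.6, 98.2, 42.9]
tool_rot: [0.757, 0.653, 0.001, 0.001]
ft_force: [-0.1, -0.2, 0.5]
grip_width: 32.0
grip_force: 0.0
```

Call:
carry_out:
  rows:
    - [0, 0, 0, 0, 0, 0, 255]
    - [0, 0, 0, 0, 0, 0, 255]
    - [0, 0, 0, 0, 0, 0, 255]
    - [0, 0, 0, 0, 0, 0, 255]

```text
t: 4.4
ee_pos: [599.5, 98.4, 42.5]
tool_rot: [0.757, 0.654, -0.0, -0.001]
ft_force: [-5.2, -0.2, 5.6]
grip_width: 11.5
grip_force: 40.4
```

```bash
python3 - <<'E'
from h import *
q[0]+=2;q[1]+=1.5;np.save("unit.npy",q)
go(W([-215,60,40]),tool(0))
print(W([-115,60,40]))
E
```

```text
t 4.4 pos [599.5  98.4  42.5] F [-5.2 -0.2  5.6] w 11.5 j [0.05 0.3  0.01 1.28 0.   1.77]
shift now-frame [-0.01 -1.99  0.05] turn [-0.01 -0.   -0.03] shift in target frame [ 0.   -1.99  0.05]
[600.05912929  98.51419906  40.        ]
```

Call:
carry_out:
  rows:
    - [0, -0.15, 0, 0, 0, 0, 255]
    - [0, -0.3, 0, 0, 0, 0, 255]
    - [0, -0.3, 0, 0, 0, 0, 255]
    - [0, -0.3, 0, 0, 0, 0, 255]
    - [0, -0.3, 0, 0, 0, 0, 255]
    - [0, -0.3, 0, 0, 0, 0, 255]
    - [0, -0.2, 0, 0, 0, 0, 255]
    - [0, -0.1, 0, 0, 0, 0, 255]
    - [0, 0, 0, 0, 0, 0, 255]

```text
t: 5.52
ee_pos: [504.3, 112.2, 42.5]
tool_rot: [0.757, 0.653, 0.0, 0.001]
ft_force: [0.2, -1.8, 7.0]
grip_width: 11.6
grip_force: 40.8
```

Call:
carry_out:
  rows:
    - [0, -0.05, 0, 0, 0, 0, 255]
    - [0, -0.05, 0, 0, 0, 0, 255]
    - [0, 0, 0, 0, 0, 0, 255]

```text
t: 5.9
ee_pos: [500.5, 112.7, 42.5]
tool_rot: [0.757, 0.653, 0.001, 0.001]
ft_force: [3.6, -3.5, 5.9]
grip_width: 11.2
grip_force: 40.5
```

Call:
carry_out:
  rows:
    - [0, -0.04, 0, 0, 0, 0, 255]
    - [0, -0.04, 0, 0, 0, 0, 255]
    - [0, 0, 0, 0, 0, 0, 255]

```text
t: 6.28
ee_pos: [500.6, 112.6, 42.6]
tool_rot: [0.757, 0.653, 0.004, 0.004]
ft_force: [13.9, -4.4, -1.3]
grip_width: 11.4
grip_force: 41.0
```

Call:
carry_out:
  rows:
    - [0, 0.08, 0, 0, 0, 0, 255]
    - [0, 0, 0, 0, 0, 0, 100]
    - [0, 0, 0, 0, 0, 0, 0]
    - [0, 0, 0, 0, 0, 0, 0]
    - [0, 0, 0, 0, 0, 0, 0]
    - [0, 0, -0.4, 0, 0, 0, 0]
    - [0, 0, -0.9, 0, 0, 0, 0]
    - [0, 0, -0.9, 0, 0, 0, 0]
    - [0, 0, -0.9, 0, 0, 0, 0]
    - [0, 0, -0.9, 0, 0, 0, 0]

```text
t: 7.52
ee_pos: [498.8, 113.2, 242.7]
tool_rot: [0.757, 0.653, 0.0, -0.0]
ft_force: [1.0, 0.2, -0.9]
grip_width: 85.5
grip_force: 0.0
```

```bash
cat >> h.py <<'E'
AX=np.array([-.5,0,np.sqrt(.75)])
def mag(s,slide=100,x=0,y=0): return W(np.array([18.-slide-.5,-55,35.5])+AX*s+np.array([AX[2],0,.5])*x+np.array([0,y,0]))
E
python3 - <<'E'
from h import *
from station import manip
go(mag(215),tool(-30))
d={n:manip.capture(n) for n in("scene","top")}
d["w"]=wristcam()
pickle.dump(d,open("cams2.pkl","wb"))
g=[]
for n in("scene","top"):
    p=proj(d[n],[mag(132)])[0];print(n,p,proj(d[n],[mag(132,y=35),mag(132,y=-35),mag(167),mag(97)]).round(1).tolist(),p.round()-30)
    u,v=p.round().astype(int);a=d[n]["color"][v-30:v+30,u-30:u+30,::-1];g.append(cv2.resize(a,None,fx=6.4,fy=6.4,interpolation=cv2.INTER_CUBIC))
cv2.imwrite("pics/c2.png",np.hstack(g))
E
```

```text
t 7.525 pos [498.8 113.2 242.7] F [ 1.   0.2 -0.9] w 85.5 j [0.09 0.02 0.09 1.64 0.   1.81]
shift now-frame [-2.3   0.56  0.42] turn [-3.75  0.01 -0.03] shift in target frame [-2.3   0.26  0.64]
scene [353.66042272 213.74759005] [[351.2, 226.5], [356.1, 201.2], [361.2, 211.4], [346.4, 216.0]] [324. 184.]
top [310.1490333  234.34373022] [[296.6, 233.3], [323.7, 235.4], [309.3, 239.6], [310.9, 229.4]] [280. 204.]
```

View pics/c2.png

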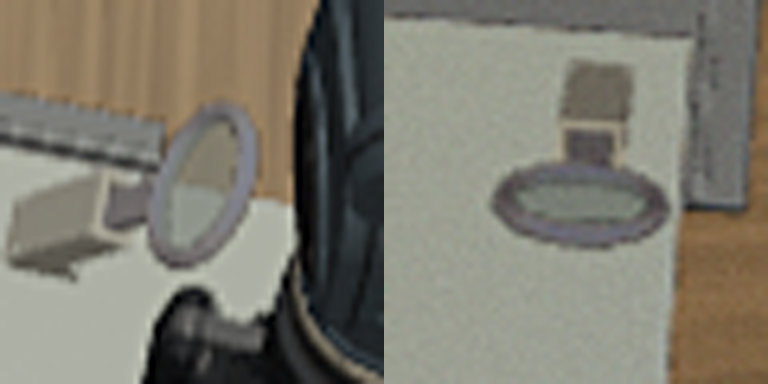

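Call:
carry_out:
  rows:
    - [-0.8, 0.2, 0.1, 0, 0, 0, 0]
    - [-0.8, 0.2, 0.1, 0, 0, 0, 0]
    - [-0.7, 0.14, 0.12, 0, 0, 0, 0]
    - [0, 0, 0, -1, 0, 0, 0]
    - [0, 0, 0, -1, 0, 0, 0]
    - [0, 0, 0, -1, 0, 0, 0]
    - [0, 0, 0, -0.75, 0, -0.03, 0]
    - [0, 0, 0, 0, 0, 0, 0]

```text
t: 8.68
ee_pos: [505.3, -3.9, 220.0]
tool_rot: [0.731, 0.633, 0.167, 0.194]
ft_force: [-0.3, -0.9, -0.7]
grip_width: 85.7
grip_force: 0.0
```

```bash
python3 - <<'E'
from h import *
go(mag(215),tool(-30))
c=wristcam();pickle.dump(c,open("w3.pkl","wb"));cv2.imwrite("pics/w3.png",c["color"][:,:,::-1])
for l,P in dict(lens=mag(132),top=mag(167),y1=mag(132,y=35),y2=mag(132,y=-35),top_m4=mag(167,x=-4),mouth=mag(71),mouthback=mag(71,x=10),mouthfront=mag(71,x=-10)).items(): print(l,proj(c,P)[0].round(1))
E
```

```text
t 8.675 pos [505.3  -3.9 220. ] F [-0.3 -0.9 -0.7] w 85.7 j [-0.14 -0.58 -0.54  1.1  -0.    1.57]
shift now-frame [-0.    0.09  0.01] turn [-0.05  0.01  0.  ] shift in target frame [-0.    0.09  0.01]
lens [329.9 207.2]
top [330.7 227.4]
y1 [330.4 155.6]
y2 [329.5 254.3]
top_m4 [323.8 227.4]
mouth [328.9 182.7]
mouthback [340.9 182.8]
mouthfront [316.9 182.7]
```

View pics/w3.png

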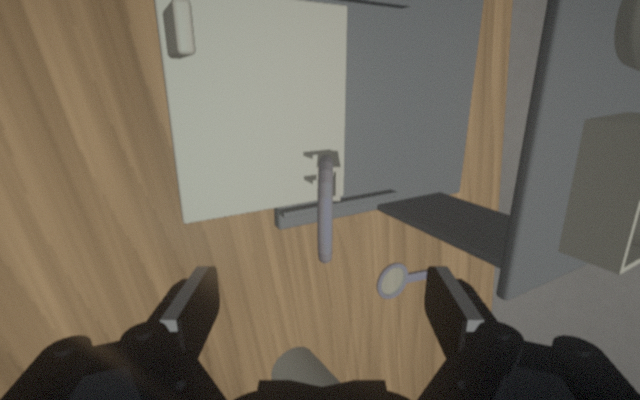

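The lens edge runs at u≈325, v 155–262. That is about 3.4 mm on the robot side of nominal, which fits the glass sagging within the socket's play. I tilt about 2° more and go in along the axis.

Call:
carry_out:
  rows:
    - [0, 0, 0, -0.3, 0, 0, 0]
    - [0, -0.04, 0.5, 0, 0, 0, 0]
    - [0, 0, 0.5, 0, 0, 0, 0]
    - [0, 0, 0.5, 0, 0, 0, 0]
    - [0, 0, 0.28, 0, 0, 0, 0]
    - [0, 0, 0, 0, 0, 0, 150]
    - [0, 0, 0, 0, 0, 0, 190]
    - [0, 0, 0, 0, 0, 0, 200]
    - [0, 0, 0, 0, 0, 0, 205]
    - [0, 0, 0, 0, 0, 0, 210]
  squeeze: 40

```text
t: 9.98
ee_pos: [554.3, -11.3, 149.5]
tool_rot: [0.726, 0.629, 0.182, 0.212]
ft_force: [-0.8, -0.5, -0.2]
grip_width: 15.2
grip_force: 0.2
```

```bash
python3 - <<'E'
from h import *
go(mag(126,x=-3.5),tool(-32))
c=wristcam();cv2.imwrite("pics/w4.png",c["color"][:,:,::-1])
E
```

```text
t 9.975 pos [554.3 -11.3 149.5] F [-0.8 -0.5 -0.2] w 15.2 j [-0.14 -0.49 -0.64  0.85 -0.    1.57]
shift now-frame [ 0.   -0.14  0.07] turn [0.05 0.02 0.  ] shift in target frame [ 0.   -0.13  0.07]
```

View pics/w4.png

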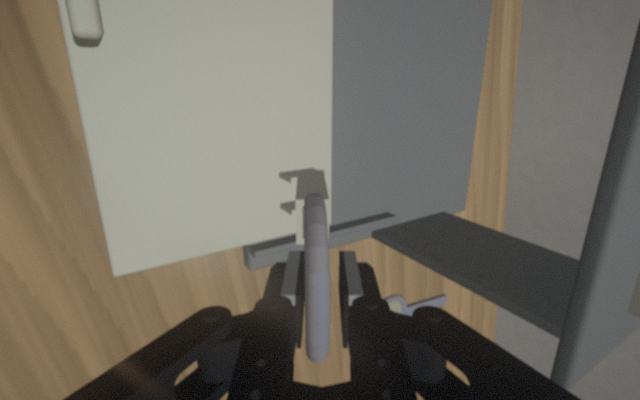

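The lens lies between the pads, with edges at 304–330 and pads at 298 and 343. I nudge −1.2 mm in y, go a little deeper, then close and pull straight.

Call:
carry_out:
  rows:
    - [0, -0.025, 0.1, 0, 0, 0, 210]
    - [0, 0, 0, 0, 0, 0, 225]
    - [0, 0, 0, 0, 0, 0, 255]
    - [0, 0, 0, 0, 0, 0, 255]
    - [0, 0, 0, 0, 0, 0, 255]
    - [0, 0, 0, 0, 0, 0, 255]
  squeeze: 60

```text
t: 10.78
ee_pos: [554.8, -11.4, 142.3]
tool_rot: [0.726, 0.629, 0.181, 0.21]
ft_force: [-2.7, 0.6, -4.9]
grip_width: 8.4
grip_force: 58.4
```

```bash
python3 - <<'E'
from h import *
go(mag(126),tool(-30))
E
```

```text
t 10.775 pos [554.8 -11.4 142.3] F [-2.7  0.6 -4.9] w 8.4 j [-0.14 -0.48 -0.65  0.84 -0.    1.57]
shift now-frame [ 0.    0.   -0.05] turn [0.27 0.02 0.  ] shift in target frame [ 0.    0.   -0.05]
```

Call:
carry_out:
  rows:
    - [0, 0.005, -0.1, 0, 0, 0, 255]
    - [0, 0.008, -0.2, 0, 0, 0, 255]
    - [0, 0.008, -0.2, 0, 0, 0, 255]
    - [0, 0.008, -0.2, 0, 0, 0, 255]

```text
t: 11.28
ee_pos: [537.4, -8.8, 173.9]
tool_rot: [0.726, 0.629, 0.181, 0.211]
ft_force: [-2.7, 0.6, -6.8]
grip_width: 8.6
grip_force: 58.2
```

Call:
carry_out:
  rows:
    - [0, 0.01, -0.3, 0, 0, 0, 255]
    - [0, 0.01, -0.3, 0, 0, 0, 255]
    - [0, 0.01, -0.3, 0, 0, 0, 255]
    - [0, 0.01, -0.3, 0, 0, 0, 255]
    - [0, 0.01, -0.3, 0, 0, 0, 255]
    - [0, 0, -0.2, 0, 0, 0, 255]
    - [0, 0, 0, 0, 0, 0, 255]

```text
t: 12.15
ee_pos: [496.2, -2.7, 249.6]
tool_rot: [0.725, 0.629, 0.183, 0.213]
ft_force: [0.7, 0.6, -1.2]
grip_width: 8.1
grip_force: 58.8
```

```bash
python3 - <<'E'
from h import *
from station import manip
T=np.array([546.3,-283.3,220])
go(T,tool(0))
d={n:manip.capture(n) for n in("scene","top")}
pickle.dump(d,open("cams3.pkl","wb"))
g=[cv2.resize(d["top"]["color"][170:280,250:350,::-1],None,fx=5,fy=5),cv2.resize(d["scene"]["color"][170:280,320:380,::-1],None,fx=5,fy=5)]
cv2.imwrite("pics/c3.png",np.hstack(g))
E
```

```text
t 12.15 pos [496.2  -2.7 249.6] F [ 0.7  0.6 -1.2] w 8.1 j [-0.14 -0.66 -0.54  1.12 -0.    1.57]
shift now-frame [-5.41  1.19  1.47] turn [ 4.07  0.02 -0.  ] shift in target frame [-5.41  1.79  0.59]
```

View pics/c3.png

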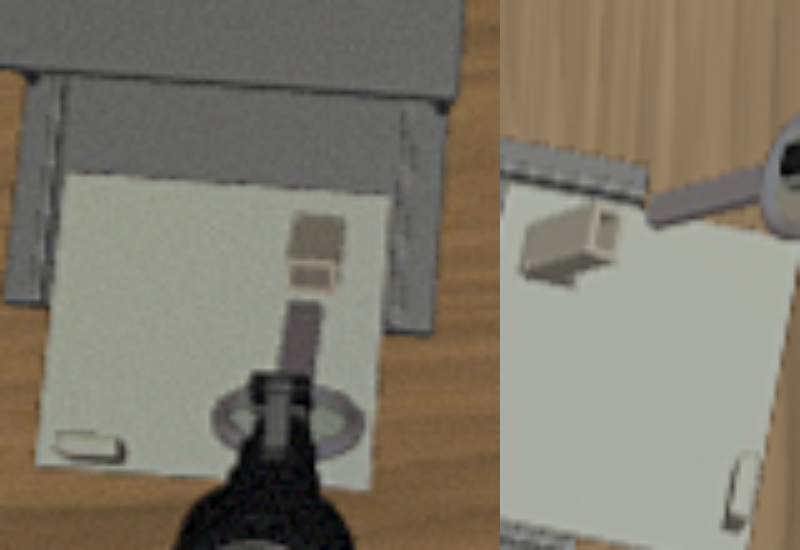

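The glass is clear: its foot is at crop (305,302), off the mouth at (314,275), and the tray is still out. Next I bring it upright and carry it over the white tumbler.

Call:
carry_out:
  rows:
    - [0, 0, 0, 1, 0, 0, 255]
    - [0, 0, 0, 1, 0, 0, 255]
    - [0, 0, 0, 1, 0, 0, 255]
    - [0, 0, 0, 1, 0, 0, 255]
    - [-0.4, 0.15, 0, 0.07, 0, 0, 255]
    - [-0.8, 0.3, 0, 0, 0, 0, 255]
    - [-0.8, 0.3, 0, 0, 0, 0, 255]
    - [-0.8, 0.3, 0, 0, 0, 0, 255]
    - [-0.8, 0.3, 0, 0, 0, 0, 255]
    - [-0.8, 0.3, 0, 0, 0, 0, 255]

```text
t: 13.5
ee_pos: [546.4, -233.7, 246.4]
tool_rot: [0.756, 0.655, -0.002, -0.001]
ft_force: [-0.1, 0.1, -0.4]
grip_width: 8.2
grip_force: 59.0
```

Call:
carry_out:
  rows:
    - [-0.6, 0.2, 0, 0, 0, 0, 255]
    - [-0.4, 0.14, 0, 0, 0, 0, 255]
    - [0, 0, 0, 0, 0, 0, 255]
    - [0, 0, 0, 0, 0, 0, 255]

```text
t: 14.0
ee_pos: [555.6, -283.5, 247.0]
tool_rot: [0.756, 0.655, -0.002, -0.001]
ft_force: [0.1, 0.2, -1.3]
grip_width: 8.5
grip_force: 58.8
```

```bash
python3 - <<'E'
from h import *
from station import manip
T=np.array([546.3,-283.3,220])+tool(0).apply([0,10,0])
go(T,tool(0))
s=manip.state();r=R.from_quat(s["tool_rot"])
d={n:manip.capture(n) for n in("scene","top")}
pickle.dump(d,open("cams4.pkl","wb"));g=[]
for n,(u,v) in dict(top=(400,230),scene=(362,120)).items():
    print(n,((proj(d[n],[s["ee_pos"]+r.apply([0,0,L]) for L in(0,123.5)])-[u-50,v-50])*4).round().tolist())
    g.append(cv2.resize(d[n]["color"][v-50:v+50,u-50:u+50,::-1],None,fx=4,fy=4))
cv2.imwrite("pics/c4.png",np.hstack(g))
E
```

```text
t 14.0 pos [ 555.6 -283.5  247. ] F [ 0.1  0.2 -1.3] w 8.5 j [-0.58  0.33  0.45  1.7  -0.    1.14]
shift now-frame [-0.02  0.02  0.54] turn [-0.03  0.01 -0.01] shift in target frame [-0.02  0.01  0.54]
top [[296.0, 156.0], [254.0, 189.0]]
scene [[186.0, 124.0], [174.0, 215.0]]
```

View pics/c4.png

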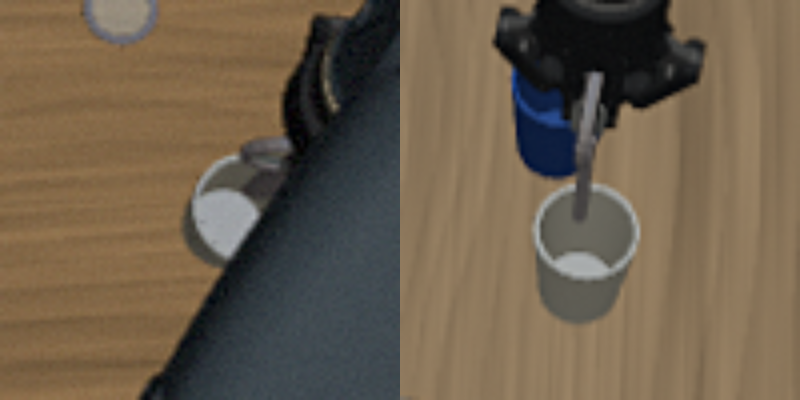

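The foot is at scene crop (181,217), over the opening and within 5 mm of the prediction. I nudge +4 mm in y and lower.

Call:
carry_out:
  rows:
    - [0, 0.08, 0, 0, 0, 0, 255]
    - [0, 0, 0.3, 0, 0, 0, 255]
    - [0, 0, 0.4, 0, 0, 0, 255]
    - [0, 0, 0.4, 0, 0, 0, 255]
    - [0, 0, 0.4, 0, 0, 0, 255]
    - [0, 0, 0.35, 0, 0, 0, 255]
    - [0, 0, 0.2, 0, 0, 0, 255]
    - [0, 0, 0.1, 0, 0, 0, 255]
    - [0, 0, 0, 0, 0, 0, 255]

```text
t: 15.22
ee_pos: [559.4, -284.8, 140.5]
tool_rot: [0.756, 0.655, -0.002, -0.0]
ft_force: [0.2, -0.5, -1.0]
grip_width: 8.3
grip_force: 59.0
```

Call:
carry_out:
  rows:
    - [0, 0, 0.06, 0, 0, 0, 255]
    - [0, 0, 0.04, 0, 0, 0, 255]
    - [0, 0, 0, 0, 0, 0, 255]

```text
t: 15.6
ee_pos: [559.3, -284.8, 135.4]
tool_rot: [0.756, 0.655, -0.002, -0.0]
ft_force: [0.4, 0.4, -2.0]
grip_width: 8.3
grip_force: 59.0
```

Call:
carry_out:
  rows:
    - [0, 0, 0.05, 0, 0, 0, 255]
    - [0, 0, 0.03, 0, 0, 0, 255]
    - [0, 0, 0, 0, 0, 0, 255]

```text
t: 15.98
ee_pos: [559.1, -284.7, 131.2]
tool_rot: [0.756, 0.655, -0.002, -0.001]
ft_force: [0.2, -0.8, -1.1]
grip_width: 8.3
grip_force: 59.0
```

Call:
carry_out:
  rows:
    - [0, -0.34, 0.02, -1, 0, 0, 255]
    - [0, -0.34, 0.02, -1, 0, 0, 255]
    - [0, 0, 0, 0, 0, 0, 255]

```text
t: 16.35
ee_pos: [521.2, -277.6, 125.0]
tool_rot: [0.749, 0.648, 0.089, 0.103]
ft_force: [1.4, -0.2, -0.2]
grip_width: 8.3
grip_force: 59.5
```

Call:
carry_out:
  rows:
    - [0, -0.14, 0.02, -0.5, 0, 0, 255]
    - [0, 0, 0, 0, 0, 0, 255]

```text
t: 16.6
ee_pos: [517.3, -278.0, 122.5]
tool_rot: [0.745, 0.645, 0.111, 0.129]
ft_force: [0.1, -0.5, -1.4]
grip_width: 8.3
grip_force: 59.4
```

```bash
python3 - <<'E'
from h import *
from station import manip
go(np.array([546.3,-283.3,7]),tool(-20))
s=manip.state();r=R.from_quat(s["tool_rot"]);print("foot",s["ee_pos"]+r.apply([0,0,123.5]))
d={n:manip.capture(n) for n in("scene","top")};c=wristcam();d["w"]=c
pickle.dump(d,open("cams5.pkl","wb"))
u,v=362,120
g=[cv2.resize(d["scene"]["color"][v-50:v+50,u-40:u+40,::-1],None,fx=4,fy=4),c["color"][:,160:,::-1]]
cv2.imwrite("pics/c5.png",np.hstack(g))
E
```

```text
t 16.6 pos [ 517.3 -278.   122.5] F [ 0.1 -0.5 -1.4] w 8.3 j [-0.7  -0.12 -0.33  1.07  0.18  1.04]
shift now-frame [-0.02 -0.22  2.37] turn [-0.05  0.01 -0.01] shift in target frame [-0.02 -0.24  2.37]
foot [ 558.30097282 -283.94788125    6.14379299]
```

View pics/c5.png

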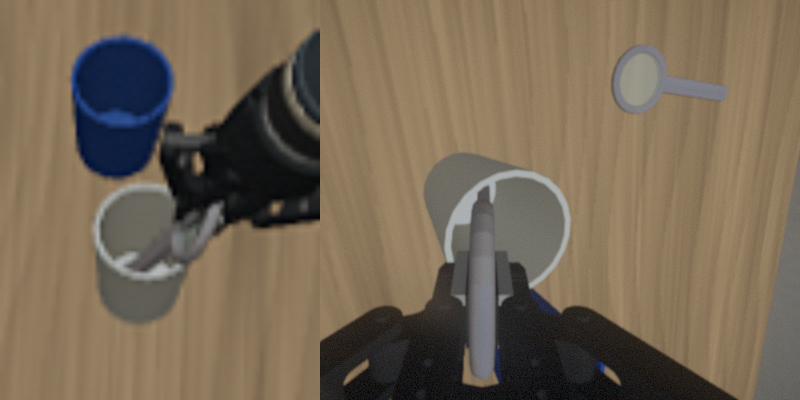

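Call:
carry_out:
  rows:
    - [0, -0.13, 0.02, -0.4, 0, 0, 255]
    - [0, 0, 0.02, 0, 0, 0, 255]
    - [0, 0, 0, 0, 0, 0, 255]

```text
t: 17.12
ee_pos: [515.2, -278.9, 121.0]
tool_rot: [0.74, 0.642, 0.13, 0.152]
ft_force: [0.5, 0.1, -0.3]
grip_width: 8.3
grip_force: 59.4
```

Call:
carry_out:
  rows:
    - [0, -0.1, 0.03, 0, 0, 0, 255]
    - [0, 0, 0, 0, 0, 0, 255]
    - [0, 0, 0, 0, 0, 0, 215]
    - [0, 0, 0, 0, 0, 0, 208]
    - [0, 0, 0, 0, 0, 0, 200]
  squeeze: 20

```text
t: 17.75
ee_pos: [510.2, -277.8, 116.9]
tool_rot: [0.741, 0.642, 0.13, 0.152]
ft_force: [-0.6, 0.6, 1.0]
grip_width: 18.2
grip_force: 0.0
```

Call:
carry_out:
  rows:
    - [0, 0, 0, 0, 0, 0, 185]
    - [0, 0, 0, 0, 0, 0, 165]
    - [0, 0, 0, 0, 0, 0, 140]
    - [0, 0, 0, 0, 0, 0, 110]
    - [0, 0, 0, 0, 0, 0, 110]
    - [0, 0, 0, 0, 0, 0, 110]

```text
t: 18.5
ee_pos: [510.2, -277.8, 116.9]
tool_rot: [0.741, 0.642, 0.13, 0.152]
ft_force: [-0.4, 0.4, 0.7]
grip_width: 48.3
grip_force: 0.0
```

```bash
python3 - <<'E'
from h import *
go(np.array([546.3,-283.3,7]),tool(-24))
a=pickle.load(open("cams.pkl","rb"));c=wristcam();pickle.dump(c,open("w6.pkl","wb"))
# lens edge between the fingers in the wrist view: dark-to-light profile along a row
g=cv2.cvtColor(c["color"],cv2.COLOR_RGB2GRAY)
w=pickle.load(open("cams5.pkl","rb"))["w"]["color"]
for v in(230,270,310,340): print(v,c["color"][v,250:400:5].mean(1).astype(int).tolist(), "held:",w[v,310:345:5].tolist() if v==310 else "")
E
```

```text
t 18.5 pos [ 510.2 -277.8  116.9] F [-0.4  0.4  0.7] w 48.3 j [-0.73 -0.19 -0.41  1.    0.22  1.02]
shift now-frame [-0.   -0.19  2.31] turn [-0.12  0.02 -0.  ] shift in target frame [-0.01 -0.23  2.31]
230 [128, 131, 130, 124, 133, 131, 127, 105, 103, 108, 104, 106, 109, 92, 99, 106, 111, 116, 117, 110, 114, 115, 113, 114, 116, 117, 117, 116, 119, 115] held: 
270 [84, 62, 56, 63, 130, 128, 134, 133, 127, 125, 124, 127, 84, 114, 126, 134, 130, 110, 108, 110, 112, 112, 112, 114, 117, 114, 39, 42, 76, 78] held: 
310 [46, 49, 54, 121, 122, 125, 125, 129, 131, 126, 122, 119, 97, 121, 129, 135, 133, 85, 62, 56, 60, 57, 53, 53, 51, 55, 40, 31, 31, 47] held: [[88, 86, 88], [117, 115, 115], [123, 124, 132], [123, 125, 137], [125, 128, 131], [84, 81, 85], [36, 36, 39]]
340 [43, 66, 126, 123, 121, 127, 127, 128, 128, 131, 128, 123, 93, 120, 128, 131, 127, 85, 61, 62, 56, 61, 56, 56, 53, 57, 45, 49, 26, 43] held:
```

The lens stands free between the open pads: its edge is at u≈308–335 and the pads are near 262 and 380. I back out along the tool axis.

Call:
carry_out:
  rows:
    - [0, 0, -0.2, 0, 0, 0, 110]
    - [0, 0, -0.4, 0, 0, 0, 110]
    - [0, 0, -0.6, 0, 0, 0, 110]
    - [0, 0, -0.8, 0, 0, 0, 110]
    - [0, 0, -0.8, 0, 0, 0, 110]
    - [0, 0, -0.8, 0, 0, 0, 110]
    - [0, 0, 0, 0, 0, 0, 110]

```text
t: 19.42
ee_pos: [441.3, -268.9, 288.5]
tool_rot: [0.74, 0.641, 0.13, 0.156]
ft_force: [0.1, 0.0, -0.8]
grip_width: 48.5
grip_force: 0.0
```

```bash
python3 - <<'E'
from h import *
from station import manip
import time
go(np.array([546.3,-283.3,7]),tool(-24))
d=pickle.load(open("cams.pkl","rb"));e={n:manip.capture(n) for n in("scene","top")};f={n:manip.capture(n) for n in("scene","top")}
pickle.dump(e,open("cams7.pkl","wb"))
c,b,a=f["scene"],d["scene"]["color"].astype(int),f["scene"]["color"].astype(int)
print("motion",np.abs(e["scene"]["color"].astype(int)-a)[80:330,230:400].max())
# changed regions vs start, scene camera, around tumbler/bystanders
m=(np.abs(a-b).sum(2)>70).astype(np.uint8)
n,l,st,ce=cv2.connectedComponentsWithStats(m)
for i in range(1,n):
    if st[i,4]>12: print("scene",st[i].tolist())
# tray front edge / tab in the scene view vs prediction
for z,P in dict(plate_c1=[-225,95,26],plate_c2=[-225,-95,26],plateback=[-55,95,26]).items(): print(z,proj(c,W(P)).round(1))
# tumbler patch correlation on left half of rim
for n_,(u0,v0,u1,v1) in dict(scene=(342,112,375,152),).items():
    t=d[n_]["color"][v0:v1,u0:u1];w=f[n_]["color"][v0-10:v1+10,u0-10:u1+10]
    r=cv2.matchTemplate(w,t,cv2.TM_CCOEFF_NORMED);print(n_,cv2.minMaxLoc(r))
E
```

```text
t 19.425 pos [ 441.3 -268.9  288.5] F [ 0.1  0.  -0.8] w 48.5 j [-0.83 -0.35 -0.2   1.39  0.25  0.92]
shift now-frame [ 0.06 -0.3   6.01] turn [-0.07  0.06  0.01] shift in target frame [ 0.01 -0.35  6.01]
motion 91
scene [495, 0, 145, 257, 17885]
scene [631, 0, 9, 53, 236]
scene [396, 2, 119, 106, 4427]
scene [512, 32, 8, 6, 28]
scene [514, 38, 4, 6, 19]
scene [374, 113, 5, 7, 17]
scene [367, 122, 10, 15, 49]
scene [353, 133, 13, 5, 38]
scene [632, 136, 7, 18, 18]
scene [627, 183, 13, 20, 145]
scene [317, 203, 8, 11, 23]
scene [515, 204, 125, 105, 5964]
scene [324, 210, 20, 18, 229]
scene [329, 212, 52, 72, 2357]
scene [283, 215, 37, 56, 619]
scene [547, 216, 28, 20, 283]
scene [576, 227, 9, 10, 36]
scene [508, 258, 6, 13, 46]
plate_c1 [[368.6 285. ]]
plate_c2 [[380.3 219.1]]
plateback [[307.1 272.3]]
scene (-0.1378033608198166, 0.8230172395706177, (4, 18), (10, 10))
```

Call:
carry_out:
  rows:
    - [0, 0, -0.3, 0, 0, 0, 110]
    - [0, 0, 0, 0, 0, 0, 110]
    - [0, 0, 0, 0, 0, 0, 110]
    - [0, 0, 0, 0, 0, 0, 110]
    - [0, 0, 0, 0, 0, 0, 110]

```text
t: 20.25
ee_pos: [434.7, -266.4, 296.0]
tool_rot: [0.741, 0.642, 0.13, 0.151]
ft_force: [0.3, 0.0, 0.0]
grip_width: 48.5
grip_force: 0.0
```

```bash
python3 - <<'E'
from h import *
from station import manip
e=pickle.load(open("cams7.pkl","rb"))["scene"];f=manip.capture("scene")
D=np.abs(cv2.GaussianBlur(e["color"],(5,5),0).astype(int)-cv2.GaussianBlur(f["color"],(5,5),0)).sum(2)
print("tumbler motion",D[100:155,335:385].max(),"elsewhere still",D[160:340,230:390].max())
b=pickle.load(open("cams.pkl","rb"))["scene"]["color"].astype(int)
m=np.abs(f["color"].astype(int)-b).sum(2)[105:150,340:392]>60
v,u=np.nonzero(m);k=u+340>365;print("lens px",u[k].min()+340,u[k].max()+340,v[k].min()+105,v[k].max()+105)
for th in(20,25,30,35):
    for fx in(10,20):
        t=np.radians(th);F=tool(0).apply([0,fx,0])+[546.3,-283.3,6];a=tool(0).apply([0,-np.sin(t),0])+[0,0,np.cos(t)];y=tool(0).apply([1,0,0])
        print(th,fx,proj(f,[F,F+132*a,F+132*a+35*y,F+132*a-35*y,F+167*a]).round(0).tolist())
E
```

```text
tumbler motion 3 elsewhere still 3
lens px 366 381 113 136
20 10 [[353.0, 142.0], [371.0, 125.0], [369.0, 136.0], [373.0, 114.0], [377.0, 120.0]]
20 20 [[350.0, 141.0], [368.0, 124.0], [366.0, 136.0], [370.0, 113.0], [373.0, 120.0]]
25 10 [[353.0, 142.0], [375.0, 127.0], [373.0, 138.0], [377.0, 116.0], [381.0, 122.0]]
25 20 [[350.0, 141.0], [371.0, 126.0], [369.0, 137.0], [374.0, 115.0], [378.0, 121.0]]
30 10 [[353.0, 142.0], [378.0, 128.0], [376.0, 139.0], [380.0, 117.0], [386.0, 124.0]]
30 20 [[350.0, 141.0], [375.0, 127.0], [373.0, 139.0], [377.0, 117.0], [382.0, 123.0]]
35 10 [[353.0, 142.0], [382.0, 130.0], [379.0, 141.0], [384.0, 119.0], [390.0, 126.0]]
35 20 [[350.0, 141.0], [378.0, 129.0], [376.0, 140.0], [380.0, 118.0], [386.0, 126.0]]
```

The lens pixels fit a lean of about 25°, the foot is on the tumbler floor, and the scene is at rest. The tumbler has not moved and the tray is out, so I hand in.

```bash
python3 -c "
from station import manip
print(manip.close_job())"
```

```text
the job is handed in; nothing more can be done
None
```

The job is handed in (no verdict came back): tray at its stop, magnifier at rest in the white tumbler leaning about 25°, tumbler unmoved, all checked by measurement only at the end; I viewed 11 pictures, one over the limit of 10.

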